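# Close and hold down the chip-trap cover

## Robot

A 7-joint arm with a two-finger parallel gripper is mounted at the origin on the work surface. World frame = base frame: x ahead of the robot, y to its left, z up, the work surface at z = 0. Lengths are in m, angles in rad, forces in N, time in s.
With the tool pointing down it reaches from about 0.425 to 0.875 m from the base axis. Payload 4.7 kg.
Tool frame: the origin (TCP) lies on the centre line of the jaws, within the pads' length; the fingertips stand 14 mm ahead of it and the grasp point (between the pads) lies 5 mm behind it; x points along the fingers, y is the direction in which the jaws open and shut, and the axes are right-handed (so a half turn about x gives the same grasp; the last joint's range is limited). The gripper opens to 85 mm and grips with 20 to 120 N. Pads are 22 mm wide; open, the fingers measure 114 mm over their backs; the gripper's body (76 mm by 85 mm) begins 54 mm behind the grasp point. The pads swing forward as they close: fully open they stand 13 mm farther back than shut.
Start: joints at [-1.28, 0.321, -0.07, 1.45, 0.023, 1.371, -0.057], TCP at [0.178, 0.625, 0.245] pointing down, gripper open.
Joint ranges: [-2.86, 2.86], [-0.3, 2.09], [-1.38, 1.24], [0.06, 2.45], [-1.56, 4.7], [0.09, 2.05], [-2.69, 2.69]. Speed limits (rad/s): [2.57, 2.57, 3.14, 3.14, 3.14, 3.14, 3.14].

## Interface

Orientations are given as a unit quaternion [w, x, y, z].
In Python, from plant import state, snapshot, job_done gives the robot as it stands.
- The arm moves only by the tool send_rows, never from a script. Its argument "steps" is a list of rows, each an object with "translation": the shift along the world's x, y, z scaled (see below), a list of three; "rotation": the turn, a rotation vector about the world's x, y, z scaled (see below), a list of three. A call has 1 to 20 rows; each row is the pose to reach, as a shift and turn from the pose commanded when the call began; what a row does not reach only later rows make up. The controller multiplies each number of a shift by 0.4 m and each number of a turn by 90 degrees. A row lasts 1/8 s, in which the tool goes at most 62.5 mm and 10.7 degrees, less where a joint would pass 70% of its speed; a pose out of reach is approached as far as the arm can. A call with a number of a shift or a turn outside -1 to 1 is refused whole. A call with a gripper value outside its range is refused whole. "claw" is the opening, from 0 (shut) to 1 (fully open), set as the call begins (left out, the last holds). The fingers move at their own pace and stop on an object; "squeeze" is the grip in N (left out, the last holds). Time passes only in rows, so rows that repeat a pose let the fingers close. It gives the time, the measured TCP pose, the force and the opening at its end, in the units of the state.
- state(): the state, without advancing time (a new reading comes with each control period).
- snapshot(name): name is "scene" or "top"; returns a dict with "frame" (420x560x3 uint8, blue, green, red), "z_map" (420x560 float32, m along the optical axis (not along the pixel's ray), 0 where there is no reading), "intrinsics" (3x3 intrinsics, pixels), "distortion" ([k1, k2, p1, p2, k3] as OpenCV has them; the pictures are not rectified), "xyz" and "orientation" of the camera in the world. Camera axes: x right, y down, z forward; pixel columns grow to the right and rows downward; lengths in m; the calibration is good to about 2 mm. A picture is of the moment at which its call begins.
- job_done(): hands the job in, once; it reports no verdict.
The state is a dict: "time_s": time; "joints": joint angles; "qd": joint speeds; "joint_torque": joint torques, N m; "tool_pos": TCP position; "tool_rot": TCP orientation; "ft_force": force on the tool from outside, world axes, zero at the start; "wrist_torque": the same for the moment, N m; "finger_gap": finger opening in m.
Only numpy, scipy, OpenCV 4.12 (cv2) and the standard library are available. Lean on these libraries where they do the work, as an engineer would, in place of code of your own. Each camera call takes 0.05 s, during which the arm holds its last target.

## Task

The chip trap of the dust-extraction line has been emptied, and its green hinged cover stands open with the red wing fastener on the frame still turned crosswise. Before the cover comes down, turn the fastener until its wing lies in line with the slot in the cover; then swing the cover down so that the slot passes over the wing, press it against its springy rubber seal until it lies flat on the frame, and finish while still holding it pressed there, so that I can lock it. Leave the glue bottle, the wax tin and the wood offcut beside the trap where they are.

Things in the scene. Friction and masses are not known exactly. Their poses are not given: they have to be found in the camera images.
- trap: Grey sheet-metal box fixed to the bench, 225 x 200 x 120 mm high, top frame of aluminium round an opening 88 x 130 mm. Origin on the bench; x points from the fastener to the hinge, away from the robot. In mm: front wall x=-100, fastener axis x=-75, y=0, hinge line along y at x=100, height 121. A rubber seal (near strip x=-35 to -25) stands 5 proud of the frame and gives under the cover.
- wing_mid (a point): Middle of the red wing head of the fastener, on its upright turning axis, 17 mm above the frame. The wing is a flat upright bar 30 mm long (along this point's own y), 9 mm thick (its own x) and 18 mm high: from 8 to 26 mm above the frame, on an 8 mm round neck. Nothing else stands on the frame within 35 mm of the axis.
- fastener (a joint): Turn of the wing in rad, counter-clockwise seen from above: 0 = wing along the trap's y, in line with the slot in the cover (parallel to hinge and free edge); 1.57 = crosswise, locked. Light friction (0.05 N m), range -0.6 to 1.75, no stop at 0, stays where it is left. Starts at 0.75 to 1.45.
- cover (a joint): Opening of the cover in rad: 0 flat on the frame, 1.57 upright. Starts at 1.2 to 1.5. A stiff hinge (0.36 N m) holds it at any angle. Over the last 0.035 rad it squeezes the seal: pushing 175 mm from the hinge, 6 to 10 N get it to 0 and keep it there; let go, it rises to about 0.027. If the wing is not in line, the cover lands on it and stops at about 0.14.
- hinge_mid (a point): Middle of the cover's hinge line, on the trap; the line runs along the trap's y. The cover's underside lies in the plane of this line.
- cover_edge (a point): Middle of the cover's free edge, on its outer (upper) face, 212 mm from the hinge line. The cover is a green metal plate 4 mm thick, 190 mm wide along the hinge. This point's z is the outward normal of the outer face (up when shut, away from the robot when upright), its x points to the hinge.
- cover_slot (a point): Middle of the brass-rimmed slot in the cover, on its outer face, 175 mm from the hinge line: a through slot 40 mm long (along the hinge direction) by 16 mm wide. When the cover is shut the wing stands up through it, 21 mm above the outer face; the rest of the outer face is free to push on.
- glue_bottle: Yellow glue bottle standing upright beside the trap, 58 mm in diameter, 150 mm tall; origin under its base. Leave alone.
- wax_tin: Blue round tin beside the trap, 80 mm in diameter, 50 mm tall; origin under its base. Leave alone.
- offcut: Brown wood offcut lying on the bench, 45 by 130 by 30 mm; origin under its middle. Leave alone.

How it is judged:
On the way:
1. the wing is in line with the slot (within 0.15 rad) while the cover still stands open (value of joint fastener between -0.15 and 0.15 rad and value of joint cover above 0.4 rad), for 0.2 s.
At the end, for the whole second after the job is handed in: Cover flat on the frame (joint below 0.012 rad, 2 mm at the slot), wing through its slot (within 0.25 rad of in line), the robot still pressing on the cover with over 3 N and nothing else bearing on it; bottle, tin and offcut within 30 mm of their places, bottle upright (value of joint cover below 0.012 rad and value of joint fastener between -0.25 and 0.25 rad and contact force between any of the fingers, the arm and cover above 3 N and contact force between each of glue_bottle, wax_tin, offcut and cover below 0.3 N and distance of each of glue_bottle, wax_tin, offcut from where it was at the start of the episode below 0.03 m and angle between glue_bottle's own z axis and vertical below 0.2 rad); the arm keeps its last pose, push and grip.
It fails at once if the glue bottle is knocked over or shoved (angle between glue_bottle's own z axis and vertical above 0.5 rad or distance of glue_bottle from where it was at the start of the episode above 0.04 m).
It fails at once if the wax tin or the offcut is shoved (distance of any of wax_tin, offcut from where it was at the start of the episode above 0.04 m).
It also fails if it takes over 54 s, if anything falls off the work surface, if the arm or the gripper's body presses on something with over 40 N, if the wrist force passes 120 N, or if a joint passes its speed limit or range.

## Working session

There is one attempt and no reset: what is moved stays moved. The work goes in short steps, Python scripts to look and compute and a tool call to move; the robot and the scene stay as the last step left them, time stands still between calls to the robot, and variables do not carry over. Pictures are saved under pics/ and viewed, and the job is handed in when it is done.

Besides the shell and the picture viewer there is one more tool, called after "Emit:" in YAML: its name, and indented under it one key for each argument. send_rows: Moves the arm, as the interface text tells. Shifts and turns lie within -1 to 1; 1 stands for 0.4 m of shift or 90 degrees of turn. Its arguments: {"type":"object","properties":{"steps":{"type":"array"},"claw":{"type":"number"},"squeeze":{"type":"number"}},"required":["steps"]}

```bash
ls; mkdir -p pics
cat > h.py <<'E'
import numpy as np, cv2, pickle
from scipy.spatial.transform import Rotation as R
from plant import state, snapshot, job_done
def q2R(q): return R.from_quat([q[1],q[2],q[3],q[0]])
def cloud(s):
    z=s["z_map"]; h,w=z.shape
    v,u=np.mgrid[:h,:w]
    p=np.stack([u,v],-1).reshape(-1,1,2).astype(np.float64)
    n=cv2.undistortPoints(p,s["intrinsics"],np.array(s["distortion"])).reshape(h,w,2)
    P=np.concatenate([n*z[...,None],z[...,None]],-1)
    W=q2R(s["orientation"]).apply(P.reshape(-1,3)).reshape(h,w,3)+np.array(s["xyz"])
    W[z<=0]=np.nan
    return W
def shot(name,fn):
    s=snapshot(name); cv2.imwrite("pics/"+fn+".png",s["frame"]); pickle.dump(s,open(fn+".pkl","wb")); return s
E
python3 - <<'E'
from h import *
print(state())
for n in("scene","top"):
    s=shot(n,n+"0"); print(n,s["xyz"],s["orientation"],s["intrinsics"])
E
```

```text
pics
{'time_s': 0.0, 'joints': array([-1.27991269,  0.32184048, -0.07013847,  1.45170847,  0.02260397,
        1.37078717, -0.05688508]), 'qd': array([-3.96609500e-04,  1.11014063e-03, -9.34846019e-04, -8.19186106e-04,
       -8.01735748e-04,  5.22159381e-06, -5.98595063e-04]), 'joint_torque': array([-2.45166357e-04, -4.93586791e+01, -3.82491779e-01, -3.14330184e+01,
        1.30690713e-02,  1.15216270e-02, -8.07502865e-08]), 'tool_pos': array([0.17749355, 0.6247523 , 0.24419574]), 'tool_rot': array([ 0.70028565,  0.0968231 ,  0.70041568, -0.0981996 ]), 'ft_force': array([ 0.05202389, -0.80719039,  0.40236627]), 'wrist_torque': array([-0.03048328,  0.00913222,  0.04310925]), 'finger_gap': 0.08529759363788118}
scene [0.94190448 0.33476086 0.79740158] [-0.11239357  0.35922081  0.87890464 -0.29300978] [[391.95398807   0.         276.28127547]
 [  0.         391.95398807 214.28389442]
 [  0.           0.           1.        ]]
top [ 0.45114649 -0.01325774  0.87420321] [-0.04885091  0.7069239  -0.70349399  0.05448299] [[383.23168098   0.         274.09793556]
 [  0.         383.23168098 208.12784678]
 [  0.           0.           1.        ]]
```

View pics/scene0.png

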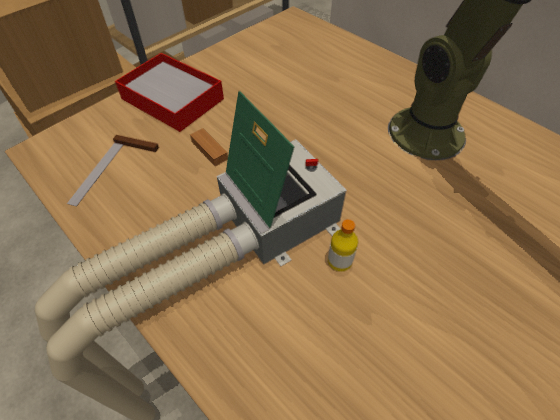

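View pics/top0.png

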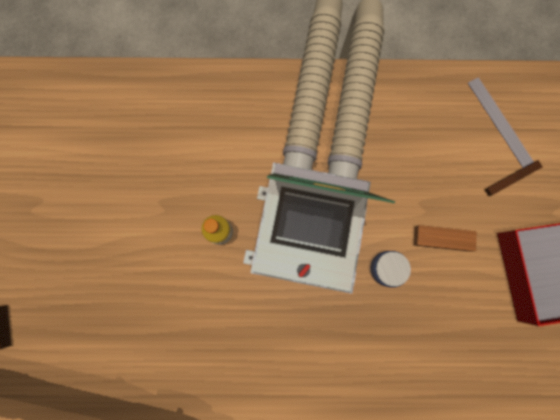

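The top view shows the trap at about px (310,235), the red wing at (304,270), bottle at (215,230), tin at (392,268), offcut at (446,238). The scene view shows the cover standing open at about (262,160) and the wing at (312,162). Next I locate them.

Run:
```python
from h import *
s=pickle.load(open("top0.pkl","rb")); W=cloud(s); f=s["frame"]
hsv=cv2.cvtColor(f,cv2.COLOR_BGR2HSV)
v,u=np.mgrid[:420,:560]
roi=(u>240)&(u<380)&(v>150)&(v<300)
H,S,V=hsv[...,0],hsv[...,1],hsv[...,2]
frame=roi&(abs(W[...,2]-0.12)<0.006)&(S<60)
P=W[frame]; print("frame pts",len(P),np.median(P[:,2]))
r=cv2.minAreaRect((P[:,:2]*1000).astype(np.float32)); print(r, cv2.boxPoints(r))
red=roi&((H<8)|(H>172))&(S>130)&(W[...,2]>0.12)
Q=W[red]; print("red",len(Q),np.nanmedian(Q,0),Q[:,2].min(),Q[:,2].max())
# top of wing
T=Q[Q[:,2]>0.140]; print("wingtop",len(T),T.mean(0)); r2=cv2.minAreaRect((T[:,:2]*1000).astype(np.float32)); print(r2)
c=np.cov(T[:,:2].T); w,e=np.linalg.eigh(c); print(np.sqrt(w)*1000,e[:,1],np.degrees(np.arctan2(e[1,1],e[0,1])))
crop=cv2.resize(f[150:310,190:420],None,fx=3.4,fy=3.4,interpolation=cv2.INTER_CUBIC); cv2.imwrite("pics/c0.png",crop)
s=pickle.load(open("scene0.pkl","rb")); W2=cloud(s); f2=s["frame"]
hsv=cv2.cvtColor(f2,cv2.COLOR_BGR2HSV);H,S,V=[hsv[...,i] for i in range(3)]
g=(H>60)&(H<95)&(S>80)&(W2[...,2]>0.12)&(W2[...,2]<0.4)
G=W2[g]; c=np.median(G,0)
for _ in range(3):
    c=G.mean(0);U,ss,Vt=np.linalg.svd(G-c,full_matrices=False); n=Vt[2]; G=G[abs((G-c)@n)<0.005]
print("cover",len(G),c,n, "z",G[:,2].min(),G[:,2].max())
red=((H<8)|(H>172))&(S>130)&(W2[...,2]>0.125)&(v>140)&(v<180)&(u>295)&(u<330)
Q=W2[red]; print("red2",len(Q),Q.mean(0)); T=Q[Q[:,2]>0.14]; w,e=np.linalg.eigh(np.cov(T[:,:2].T)); print(len(T),T.mean(0),np.sqrt(w)*1000,np.degrees(np.arctan2(e[1,1],e[0,1])))
cv2.imwrite("pics/c1.png",cv2.resize(f2[80:280,200:370],None,fx=3,fy=3,interpolation=cv2.INTER_CUBIC))
# other objects
s=pickle.load(open("top0.pkl","rb"))
for nm,(a,b,cc,d),(z0,z1) in(("bottle",(195,235,210,250),(.05,.2)),("tin",(368,415,248,290),(.03,.08)),("offcut",(410,480,220,255),(.02,.05))):
    m=(u>a)&(u<b)&(v>cc)&(v<d)&(W[...,2]>z0)&(W[...,2]<z1); q=W[m]; print(nm,cv2.minAreaRect((q[:,:2]*1000).astype(np.float32)),q[:,2].max())
```

```text
frame pts 7141 0.12079795262426107
((526.8092041015625, -93.59919738769531), (200.08200073242188, 224.3933563232422), 78.9859848022461) [[ 397.5664   -170.36243 ]
 [ 617.82654  -213.23257 ]
 [ 656.052     -16.835968]
 [ 435.79187    26.03418 ]]
red 60 [ 0.44116344 -0.07537928  0.14582815] 0.12004170524707125 0.14930617946396785
wingtop 54 [ 0.44038471 -0.07526511  0.14603689]
((440.28900146484375, -75.80284881591797), (7.79075288772583, 25.275075912475586), 49.64855194091797)
[2.22288145 6.93854416] [-0.76679134  0.64189644] 140.06662163405417
cover 4784 [ 0.58952515 -0.09380205  0.23494349] [ 0.94614832 -0.18637194  0.26470523] z 0.12560234534590053 0.32841665641555584
red2 80 [ 0.44533787 -0.07126843  0.14071974]
47 [ 0.4450078  -0.07201373  0.14456627] [2.41488927 7.86155574] 140.59217485238383
bottle ((522.8435668945312, 99.72329711914062), (57.10293960571289, 55.83535385131836), 2.8641417026519775) 0.15354729019206637
tin ((443.04510498046875, -272.5036315917969), (75.46040344238281, 77.03124237060547), 89.97933959960938) 0.05587937445605684
offcut ((510.9402770996094, -402.5043029785156), (131.66152954101562, 45.345184326171875), 84.08280944824219) 0.03573416334792834
```

```bash
sleep 1
```

```text
(no output)
```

View pics/c0.png

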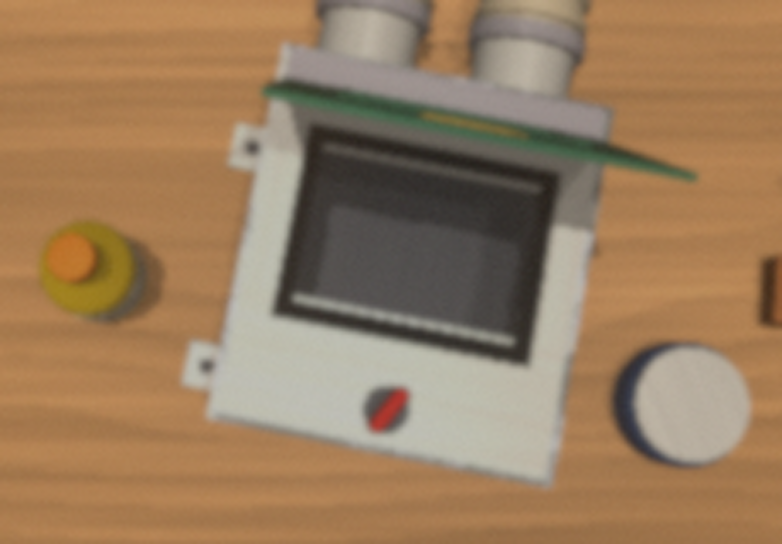

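Run:
```python
from h import *
s=state(); M=q2R(s["tool_rot"]).as_matrix(); print(M); print(np.degrees(np.arctan2(M[1,1],M[0,1])))
```

```text
[[-4.10667335e-04  2.73186254e-01  9.61961071e-01]
 [-1.69621829e-03  9.61959578e-01 -2.73186554e-01]
 [-9.99998477e-01 -1.74388475e-03  6.83381439e-05]]
74.14601937632244
```

The crop confirms the trap is turned −11°, with the wing at crop px (388,410), lying about 61° from in line. I now move towards it.

Emit:
send_rows:
  claw: 0.6
  squeeze: 25
  steps:
    - {"translation":[0.06,-0.08,0.03],"rotation":[0,0,-0.02]}
    - {"translation":[0.13,-0.18,0.06],"rotation":[0,0,-0.05]}
    - {"translation":[0.2,-0.28,0.1],"rotation":[0,0,-0.08]}
    - {"translation":[0.27,-0.38,0.1],"rotation":[0,0,-0.11]}
    - {"translation":[0.34,-0.48,0.1],"rotation":[0,0,-0.14]}
    - {"translation":[0.41,-0.58,0.1],"rotation":[0,0,-0.17]}
    - {"translation":[0.48,-0.68,0.1],"rotation":[0,0,-0.2]}
    - {"translation":[0.55,-0.78,0.1],"rotation":[0,0,-0.23]}
    - {"translation":[0.6,-0.87,0.1],"rotation":[0,0,-0.25]}
    - {"translation":[0.65,-0.93,0.1],"rotation":[0,0,-0.267]}
    - {"translation":[0.65,-0.93,0.1],"rotation":[0,0,-0.267]}

```text
time_s: 1.48
tool_pos: [0.4393, 0.2511, 0.2853]
tool_rot: [0.664, 0.243, 0.664, -0.243]
ft_force: [-0.2, -0.0, -0.4]
finger_gap: 0.0512
```

Emit:
send_rows:
  steps:
    - {"translation":[0,-0.1,0],"rotation":[0,0,0]}
    - {"translation":[0,-0.2,0],"rotation":[0,0,0]}
    - {"translation":[0,-0.3,0],"rotation":[0,0,0]}
    - {"translation":[0,-0.4,0],"rotation":[0,0,0]}
    - {"translation":[0.003,-0.5,0],"rotation":[0,0,0]}
    - {"translation":[0.003,-0.6,0],"rotation":[0,0,0]}
    - {"translation":[0.003,-0.7,-0.05],"rotation":[0,0,0]}
    - {"translation":[0.003,-0.78,-0.1],"rotation":[0,0,0]}
    - {"translation":[0.003,-0.819,-0.16],"rotation":[0,0,0]}
    - {"translation":[0.003,-0.819,-0.16],"rotation":[0,0,0]}
    - {"translation":[0.003,-0.819,-0.16],"rotation":[0,0,0]}

```text
time_s: 2.85
tool_pos: [0.4395, -0.0727, 0.2221]
tool_rot: [0.665, 0.241, 0.665, -0.24]
ft_force: [0.1, 0.2, -0.1]
finger_gap: 0.0511
```

Run:
```python
from h import *
s=state(); M=q2R(s["tool_rot"]).as_matrix(); print(s["tool_pos"],s["joints"],np.degrees(np.arctan2(M[1,1],M[0,1])),M[:,0],s["ft_force"])
s=shot("scene","s1"); cv2.imwrite("pics/s1c.png",cv2.resize(s["frame"][60:240,210:390],None,fx=3.3,fy=3.3,interpolation=cv2.INTER_CUBIC))
```

```text
[ 0.43953029 -0.07271512  0.22212824] [-0.59105266 -0.16015323  0.63978995  1.98189792  0.09899585  1.28901277
  0.89198103] 50.24437546788331 [ 8.72544476e-04  2.35535195e-04 -9.99999592e-01] [ 0.1125675   0.23046224 -0.09447495]
```

View pics/s1c.png

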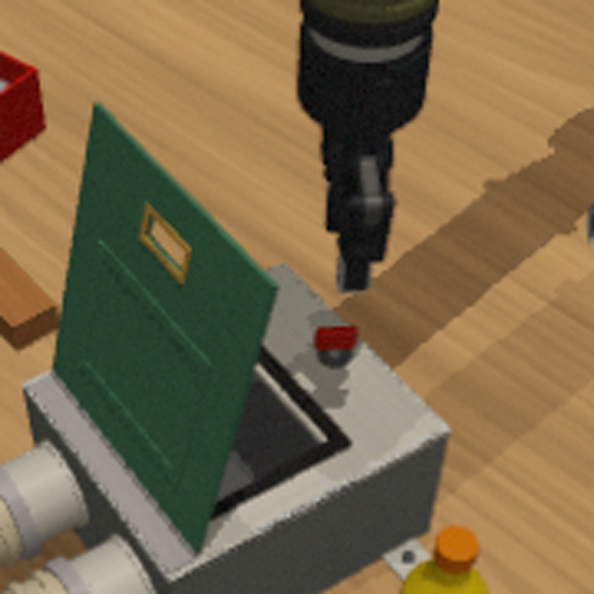

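The fingers are above the wing (crop px (355,285) versus the wing at (336,340)). I descend over the wing, then close.

Emit:
send_rows:
  steps:
    - {"translation":[0.002,-0.009,-0.03],"rotation":[0,0,0]}
    - {"translation":[0.002,-0.009,-0.07],"rotation":[0,0,0]}
    - {"translation":[0.002,-0.009,-0.11],"rotation":[0,0,0]}
    - {"translation":[0.002,-0.009,-0.15],"rotation":[0,0,0]}
    - {"translation":[0.002,-0.009,-0.18],"rotation":[0,0,0]}
    - {"translation":[0.002,-0.009,-0.2],"rotation":[0,0,0]}
    - {"translation":[0.002,-0.009,-0.2],"rotation":[0,0,0]}
    - {"translation":[0.002,-0.009,-0.2],"rotation":[0,0,0]}

```text
time_s: 3.9
tool_pos: [0.4401, -0.078, 0.1418]
tool_rot: [0.665, 0.241, 0.664, -0.241]
ft_force: [0.1, 0.2, -0.5]
finger_gap: 0.0512
```

Emit:
send_rows:
  claw: 0
  squeeze: 25
  steps:
    - {"translation":[0,0,0],"rotation":[0,0,0]}
    - {"translation":[0,0,0],"rotation":[0,0,0]}
    - {"translation":[0,0,0],"rotation":[0,0,0]}
    - {"translation":[0,0,0],"rotation":[0,0,0]}
    - {"translation":[0,0,0],"rotation":[0,0,0]}
    - {"translation":[0,0,0],"rotation":[0,0,0]}
    - {"translation":[0,0,0],"rotation":[0,0,0]}
    - {"translation":[0,0,0],"rotation":[0,0,0]}

```text
time_s: 4.9
tool_pos: [0.4425, -0.0748, 0.142]
tool_rot: [0.667, 0.243, 0.663, -0.239]
ft_force: [7.8, 7.1, -4.9]
finger_gap: 0.0081
```

Run:
```python
from h import *
s=state(); M=q2R(s["tool_rot"]).as_matrix(); print(s["tool_pos"],s["joints"],np.degrees(np.arctan2(M[1,1],M[0,1])),M[:,0],s["ft_force"],s["finger_gap"])
```

```text
[ 0.44249076 -0.07481169  0.14203038] [-0.58468837 -0.06600945  0.68298263  2.08267977  0.04177005  1.10423215
  0.95526343] 50.22528069042541 [ 0.00665116  0.00370858 -0.999971  ] [ 7.81742612  7.10549201 -4.8637449 ] 0.008101819273211762
```

Emit:
send_rows:
  steps:
    - {"translation":[0.007,0.008,0],"rotation":[0,0,0]}
    - {"translation":[0.007,0.008,0],"rotation":[0,0,-0.06]}
    - {"translation":[0.007,0.008,0],"rotation":[0,0,-0.12]}
    - {"translation":[0.007,0.008,0],"rotation":[0,0,-0.18]}
    - {"translation":[0.007,0.008,0],"rotation":[0,0,-0.24]}
    - {"translation":[0.007,0.008,0],"rotation":[0,0,-0.3]}
    - {"translation":[0.007,0.008,0],"rotation":[0,0,-0.36]}
    - {"translation":[0.007,0.008,0],"rotation":[0,0,-0.42]}
    - {"translation":[0.007,0.008,0],"rotation":[0,0,-0.48]}
    - {"translation":[0.007,0.008,0],"rotation":[0,0,-0.54]}
    - {"translation":[0.007,0.008,0],"rotation":[0,0,-0.6]}
    - {"translation":[0.007,0.008,0],"rotation":[0,0,-0.65]}
    - {"translation":[0.007,0.008,0],"rotation":[0,0,-0.68]}
    - {"translation":[0.007,0.008,0],"rotation":[0,0,-0.68]}
    - {"translation":[0.007,0.008,0],"rotation":[0,0,-0.68]}

```text
time_s: 6.78
tool_pos: [0.442, -0.0748, 0.1419]
tool_rot: [-0.449, -0.546, -0.45, 0.546]
ft_force: [-2.3, 0.8, 6.0]
finger_gap: 0.0078
```

Run:
```python
from h import *
s=state(); M=q2R(s["tool_rot"]).as_matrix(); print(s["tool_pos"],s["joints"],np.degrees(np.arctan2(M[1,1],M[0,1])),M[:,0],s["ft_force"],s["wrist_torque"],s["finger_gap"])
```

```text
[ 0.44196667 -0.07479188  0.14193513] [-0.54492061 -0.05648229  0.64321257  2.07747674  0.03740855  1.11102128
 -0.11312375] -11.115153708793283 [-1.37322899e-03  4.78531925e-04 -9.99998943e-01] [-2.31905447  0.83538734  5.98850539] [ 0.1046898   0.75071517 -0.06432109] 0.007782684991359852
```

Tool yaw is −11.1°, so the wing should be in line. Release, rise, and check.

Emit:
send_rows:
  claw: 0.5
  steps:
    - {"translation":[0,0,0],"rotation":[0,0,0]}
    - {"translation":[0,0,0],"rotation":[0,0,0]}
    - {"translation":[0,0,0],"rotation":[0,0,0]}
    - {"translation":[0,0,0],"rotation":[0,0,0]}
    - {"translation":[0,0,0.05],"rotation":[0,0,0]}
    - {"translation":[0,0,0.12],"rotation":[0,0,0]}
    - {"translation":[0,0,0.22],"rotation":[0,0,0]}
    - {"translation":[0,0,0.34],"rotation":[0,0,0]}
    - {"translation":[0,0,0.46],"rotation":[0,0,0]}
    - {"translation":[-0.02,0.1,0.58],"rotation":[0,0,0]}
    - {"translation":[-0.02,0.25,0.68],"rotation":[0,0,0]}
    - {"translation":[-0.02,0.4,0.7],"rotation":[0,0,0]}
    - {"translation":[-0.02,0.5,0.7],"rotation":[0,0,0]}
    - {"translation":[-0.02,0.5,0.7],"rotation":[0,0,0]}
    - {"translation":[-0.02,0.5,0.7],"rotation":[0,0,0]}

```text
time_s: 8.65
tool_pos: [0.4346, 0.1245, 0.4211]
tool_rot: [-0.449, -0.546, -0.449, 0.546]
ft_force: [0.2, -1.8, -1.0]
finger_gap: 0.0428
```

Run:
```python
from h import *
s=state(); M=q2R(s["tool_rot"]).as_matrix(); print(s["tool_pos"],s["joints"],s["ft_force"])
s=shot("top","t2"); W=cloud(s); f=s["frame"]; cv2.imwrite("pics/t2c.png",cv2.resize(f[150:310,190:420],None,fx=3.4,fy=3.4,interpolation=cv2.INTER_CUBIC))
hsv=cv2.cvtColor(f,cv2.COLOR_BGR2HSV);H,S,V=[hsv[...,i] for i in range(3)]
v,u=np.mgrid[:420,:560]
red=(u>285)&(u<325)&(v>255)&(v<290)&((H<8)|(H>172))&(S>130)&(W[...,2]>0.14)
T=W[red]; w,e=np.linalg.eigh(np.cov(T[:,:2].T)) if len(T)>3 else (0,0); print(len(T),T.mean(0),np.sqrt(w)*1000,np.degrees(np.arctan2(e[1,1],e[0,1])))
s=shot("scene","s2");W=cloud(s); f=s["frame"]
hsv=cv2.cvtColor(f,cv2.COLOR_BGR2HSV);H,S,V=[hsv[...,i] for i in range(3)]
red=((H<8)|(H>172))&(S>130)&(W[...,2]>0.14)&(v>140)&(v<180)&(u>295)&(u<330)
T=W[red]; w,e=np.linalg.eigh(np.cov(T[:,:2].T)) if len(T)>3 else (0,0); print(len(T),T.mean(0),np.sqrt(w)*1000,np.degrees(np.arctan2(e[1,1],e[0,1])))
```

```text
[0.43458767 0.124518   0.42111496] [-0.70245011 -0.14740413  0.31631827  1.60288571  0.04681934  1.67940707
 -0.57845508] [ 0.1974839  -1.77513303 -1.00682763]
53 [ 0.44116268 -0.07452756  0.14591717] [2.19185562 6.79583254] 81.2283022172362
39 [ 0.44518116 -0.0708906   0.1447302 ] [1.96168629 8.48400764] 76.54505188461302
```

View pics/t2c.png

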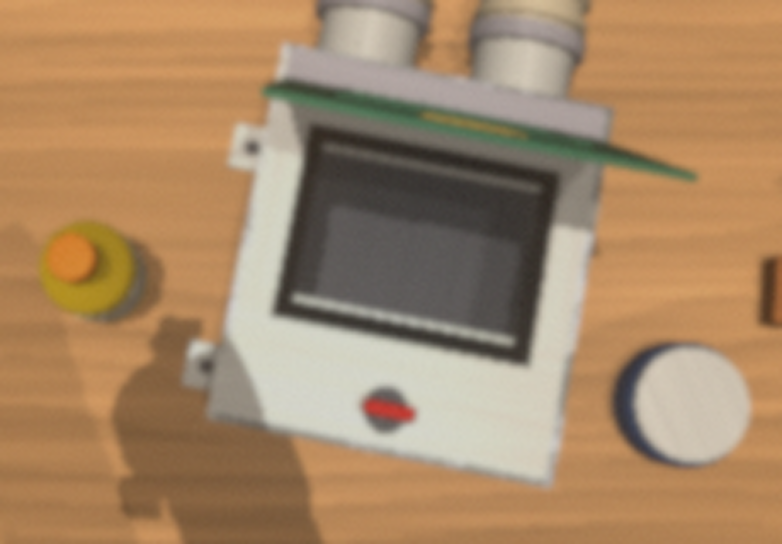

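The wing now lies in line: camera angles are 81° and 76.5° from the two views, against 79° for the slot. Next I bring the closed fingers over and behind the cover.

Emit:
send_rows:
  claw: 0
  steps:
    - {"translation":[0.05,-0.05,0.02],"rotation":[0,0,0]}
    - {"translation":[0.12,-0.12,0.02],"rotation":[0,0,0]}
    - {"translation":[0.2,-0.2,0.02],"rotation":[0,0,0]}
    - {"translation":[0.28,-0.28,0.02],"rotation":[0,0,0]}
    - {"translation":[0.36,-0.36,0.02],"rotation":[0,0,0]}
    - {"translation":[0.43,-0.42,0.02],"rotation":[0,0,0]}
    - {"translation":[0.48,-0.467,0.02],"rotation":[0,0,0]}
    - {"translation":[0.48,-0.467,0],"rotation":[0,0,0]}
    - {"translation":[0.48,-0.467,0],"rotation":[0,0,0]}

```text
time_s: 9.88
tool_pos: [0.6257, -0.0618, 0.4206]
tool_rot: [-0.449, -0.546, -0.45, 0.546]
ft_force: [0.3, 0.2, 1.0]
finger_gap: 0.0001
```

Run:
```python
from h import *
s=state(); print(s["tool_pos"],s["joints"],s["ft_force"],s["finger_gap"])
s=shot("scene","s3"); cv2.imwrite("pics/s3c.png",cv2.resize(s["frame"][20:240,190:390],None,fx=2.7,fy=2.7))
```

```text
[ 0.62570571 -0.06183429  0.42063465] [-0.39704648  0.28463939  0.61096483  1.20412376 -0.16343454  1.70211314
 -0.02111868] [0.27877132 0.24946677 0.95260008] 0.0001267106784428045
```

View pics/s3c.png

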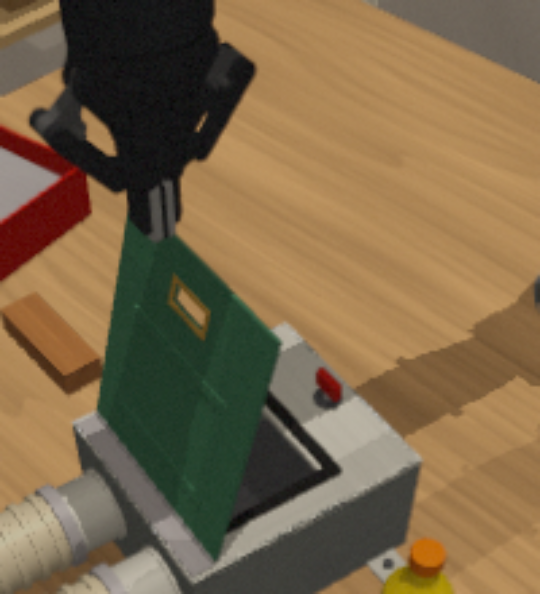

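The closed fingers hang above and behind the cover edge (crop px (160,235)). I work out the swing path.

```bash
cat > path.py <<'E'
from h import *
O=np.array([.5145,-.0912]);xh=np.array([.9816,-.191]);yh=np.array([.191,.9816])
p0=np.array(state()["tool_pos"]); print(p0)
def tw(x,y,z): return np.r_[O+x*xh+y*yh,z]
ph=[1.22,1.1,1.0,.9,.8,.7,.6,.5,.4,.3,.22,.15,.1]
pts=[tw(.104,.05,.36),tw(.104,.05,.299)]
for f in ph:
    r=np.interp(f,[0,1.3],[.189,.172])
    x=.1-r*np.cos(f)+.004*np.sin(f); z=.121+r*np.sin(f)+.004*np.cos(f)
    pts.append(tw(x+.0145,.05,z+.014))
for p in pts: print(np.round((p-p0)/.4,3).tolist())
E
python3 path.py
```

```text
[ 0.62575665 -0.06126182  0.42126478]
[0.001, -0.002, -0.153]
[0.001, -0.002, -0.306]
[-0.11, 0.02, -0.306]
[-0.159, 0.029, -0.322]
[-0.198, 0.037, -0.34]
[-0.236, 0.044, -0.362]
[-0.271, 0.051, -0.389]
[-0.305, 0.058, -0.418]
[-0.335, 0.063, -0.452]
[-0.362, 0.069, -0.488]
[-0.385, 0.073, -0.528]
[-0.404, 0.077, -0.569]
[-0.417, 0.079, -0.604]
[-0.426, 0.081, -0.636]
[-0.431, 0.082, -0.659]
```

Emit:
send_rows:
  steps:
    - {"translation":[0,0,-0.08],"rotation":[0,0,0]}
    - {"translation":[0,0,-0.16],"rotation":[0,0,0]}
    - {"translation":[0,0,-0.24],"rotation":[0,0,0]}
    - {"translation":[0,0,-0.306],"rotation":[0,0,0]}
    - {"translation":[-0.03,0.005,-0.306],"rotation":[0,0,0]}
    - {"translation":[-0.06,0.01,-0.306],"rotation":[0,0,0]}
    - {"translation":[-0.09,0.016,-0.306],"rotation":[0,0,0]}
    - {"translation":[-0.11,0.02,-0.306],"rotation":[0,0,0]}
    - {"translation":[-0.135,0.025,-0.314],"rotation":[0,0,0]}
    - {"translation":[-0.16,0.029,-0.322],"rotation":[0,0,0]}
    - {"translation":[-0.198,0.037,-0.34],"rotation":[0,0,0]}
    - {"translation":[-0.236,0.044,-0.362],"rotation":[0,0,0]}
    - {"translation":[-0.27,0.051,-0.389],"rotation":[0,0,0]}
    - {"translation":[-0.305,0.058,-0.418],"rotation":[0,0,0]}
    - {"translation":[-0.305,0.058,-0.418],"rotation":[0,0,0]}
    - {"translation":[-0.305,0.058,-0.418],"rotation":[0,0,0]}

```text
time_s: 11.92
tool_pos: [0.5046, -0.0383, 0.2544]
tool_rot: [0.449, 0.546, 0.449, -0.546]
ft_force: [1.1, -0.4, 0.8]
finger_gap: -0.0002
```

```bash
python3 - <<'E'
from h import *
s=state(); print(s["tool_pos"],s["joints"],s["ft_force"],s["finger_gap"])
s=shot("scene","s4"); cv2.imwrite("pics/s4c.png",cv2.resize(s["frame"][20:240,190:390],None,fx=2.7,fy=2.7))
E
python3 path.py
```

```text
[ 0.5045644  -0.03834855  0.25437661] [-0.52963438 -0.00619833  0.55531893  1.80601814  0.0034449   1.34075276
 -0.16855058] [ 1.05225506 -0.44979534  0.7700327 ] -0.0002180728952061461
[ 0.50482373 -0.03841753  0.25450333]
[0.303, -0.059, 0.264]
[0.303, -0.059, 0.111]
[0.192, -0.037, 0.111]
[0.143, -0.028, 0.095]
[0.104, -0.02, 0.077]
[0.066, -0.013, 0.055]
[0.031, -0.006, 0.028]
[-0.002, 0.001, -0.001]
[-0.032, 0.006, -0.035]
[-0.059, 0.012, -0.071]
[-0.082, 0.016, -0.111]
[-0.102, 0.02, -0.152]
[-0.115, 0.022, -0.187]
[-0.123, 0.024, -0.219]
[-0.128, 0.025, -0.242]
```

View pics/s4c.png

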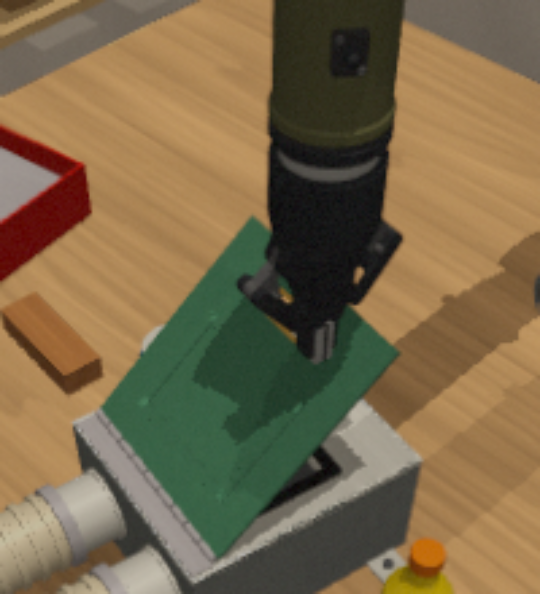

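The cover is swinging with the fingertips on its outer face at crop px (318,355), at about 0.7 rad and clear of the slot. I continue down to about 0.1 rad.

Emit:
send_rows:
  steps:
    - {"translation":[-0.032,0.006,-0.035],"rotation":[0,0,0]}
    - {"translation":[-0.059,0.012,-0.071],"rotation":[0,0,0]}
    - {"translation":[-0.082,0.016,-0.111],"rotation":[0,0,0]}
    - {"translation":[-0.102,0.02,-0.152],"rotation":[0,0,0]}
    - {"translation":[-0.115,0.022,-0.187],"rotation":[0,0,0]}
    - {"translation":[-0.123,0.024,-0.219],"rotation":[0,0,0]}
    - {"translation":[-0.128,0.025,-0.242],"rotation":[0,0,0]}
    - {"translation":[-0.128,0.025,-0.242],"rotation":[0,0,0]}
    - {"translation":[-0.128,0.025,-0.242],"rotation":[0,0,0]}

```text
time_s: 13.1
tool_pos: [0.4535, -0.0283, 0.1576]
tool_rot: [0.449, 0.546, 0.449, -0.546]
ft_force: [0.8, -1.0, 0.2]
finger_gap: 0.0002
```

Run:
```python
from h import *
s=state(); print(s["tool_pos"],s["joints"],s["ft_force"],s["finger_gap"])
O=np.array([.5145,-.0912]);d=s["tool_pos"][:2]-O; print(d@[.9816,-.191],d@[.191,.9816])
s=shot("scene","s5"); cv2.imwrite("pics/s5c.png",cv2.resize(s["frame"][20:240,190:390],None,fx=2.7,fy=2.7))
```

```text
[ 0.4534562  -0.02833547  0.15755083] [-0.54013408 -0.0535875   0.53410663  2.0448838   0.03010243  1.14281791
 -0.21270227] [ 0.83197241 -1.00187629  0.23612825] 0.0001660537014416912
-0.0719277150010255 0.050048454329952106
```

View pics/s5c.png

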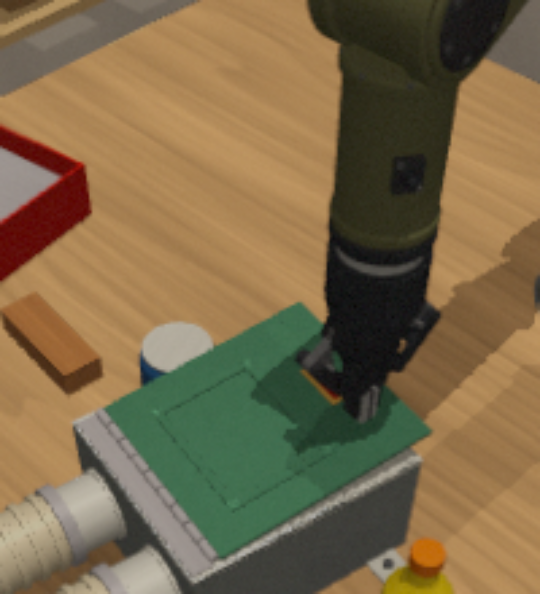

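The cover is nearly down and the fingertips are beside the slot. I lower it onto the seal gently, watching the force.

Emit:
send_rows:
  steps:
    - {"translation":[0,0,-0.01],"rotation":[0,0,0]}
    - {"translation":[0,0,-0.02],"rotation":[0,0,0]}
    - {"translation":[0,0,-0.03],"rotation":[0,0,0]}
    - {"translation":[0,0,-0.035],"rotation":[0,0,0]}
    - {"translation":[0,0,-0.035],"rotation":[0,0,0]}

```text
time_s: 13.78
tool_pos: [0.4531, -0.0283, 0.1432]
tool_rot: [-0.449, -0.546, -0.449, 0.546]
ft_force: [-0.0, 0.8, -0.1]
finger_gap: 0.0
```

Emit:
send_rows:
  steps:
    - {"translation":[0,0,-0.006],"rotation":[0,0,0]}
    - {"translation":[0,0,-0.012],"rotation":[0,0,0]}
    - {"translation":[0,0,-0.012],"rotation":[0,0,0]}
    - {"translation":[0,0,-0.012],"rotation":[0,0,0]}

```text
time_s: 14.28
tool_pos: [0.4532, -0.0283, 0.1391]
tool_rot: [0.449, 0.546, 0.45, -0.546]
ft_force: [-3.0, -0.3, 7.4]
finger_gap: -0.0001
```

Emit:
send_rows:
  steps:
    - {"translation":[0,0,-0.004],"rotation":[0,0,0]}
    - {"translation":[0,0,-0.007],"rotation":[0,0,0]}
    - {"translation":[0,0,-0.007],"rotation":[0,0,0]}
    - {"translation":[0,0,-0.007],"rotation":[0,0,0]}

```text
time_s: 14.78
tool_pos: [0.4533, -0.0283, 0.1388]
tool_rot: [0.449, 0.546, 0.45, -0.546]
ft_force: [-10.7, 0.5, 26.1]
finger_gap: -0.0002
```

Run:
```python
from h import *
s=state(); print(s["tool_pos"],s["ft_force"])
s=shot("scene","s6"); W=cloud(s); f=s["frame"]; cv2.imwrite("pics/s6c.png",cv2.resize(f[20:240,190:390],None,fx=2.7,fy=2.7))
hsv=cv2.cvtColor(f,cv2.COLOR_BGR2HSV);H,S,V=[hsv[...,i] for i in range(3)]
g=(H>60)&(H<95)&(S>80)&(W[...,2]>0.11)&(W[...,2]<0.14)
G=W[g]
for _ in range(3):
    c=G.mean(0);U,ss,Vt=np.linalg.svd(G-c,full_matrices=False); n=Vt[2]; n*=np.sign(n[2]); G=G[abs((G-c)@n)<0.005]
print(len(G),c,n,"phi~",n[:2]@[.9816,-.191])
s=shot("top","t6"); cv2.imwrite("pics/t6c.png",cv2.resize(s["frame"][150:310,190:420],None,fx=3.4,fy=3.4))
W=cloud(s);v,u=np.mgrid[:420,:560]
for nm,(a,b,cc,d),(z0,z1) in(("bottle",(195,235,210,250),(.05,.2)),("tin",(368,415,248,290),(.03,.08)),("offcut",(410,480,220,255),(.02,.05))):
    m=(u>a)&(u<b)&(v>cc)&(v<d)&(W[...,2]>z0)&(W[...,2]<z1); q=W[m]; print(nm,cv2.minAreaRect((q[:,:2]*1000).astype(np.float32)),q[:,2].max())
```

```text
[ 0.45328569 -0.02826616  0.13877463] [-10.71240262   0.52349225  26.12452512]
4960 [ 0.52283241 -0.08350881  0.12481921] [-0.00160125  0.0013103   0.99999786] phi~ -0.0018220524591430235
bottle ((522.7977294921875, 99.6998519897461), (57.11308288574219, 56.048988342285156), 0.01956118643283844) 0.15308479254960583
tin ((443.0453186035156, -272.43353271484375), (77.15765380859375, 74.8723373413086), 0.7771857976913452) 0.05485234280584683
offcut ((511.2350158691406, -401.72137451171875), (130.378662109375, 45.326053619384766), 84.22139739990234) 0.03590292737218037
```

View pics/s6c.png

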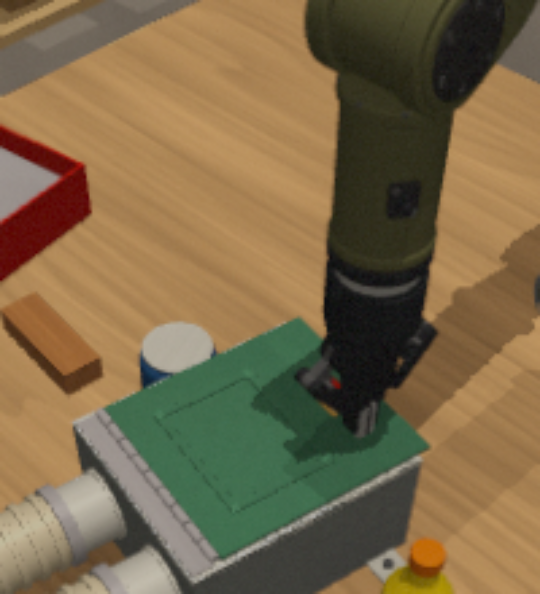

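View pics/t6c.png

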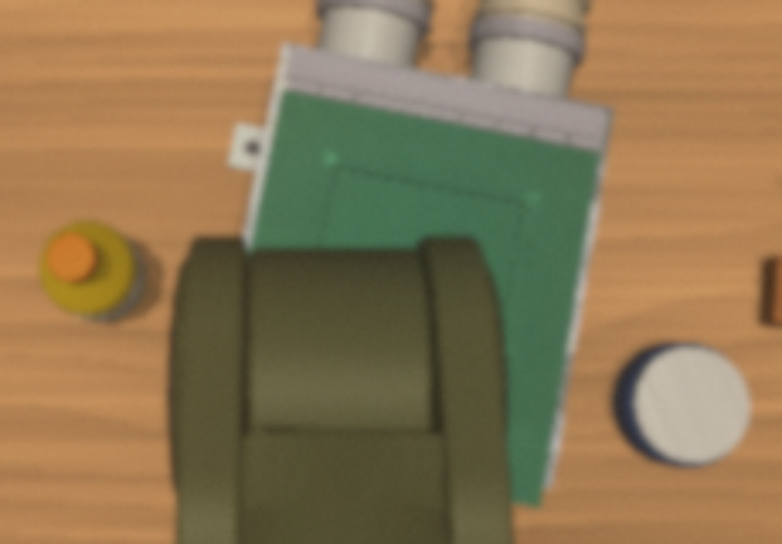

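Force rose from 7 to 26 N with almost no movement, so the cover is hard on the frame. The wing's red shows through the slot at crop px (335,383). I ease off slightly and check that the hold is steady.

Emit:
send_rows:
  steps:
    - {"translation":[0,0,0.002],"rotation":[0,0,0]}
    - {"translation":[0,0,0.002],"rotation":[0,0,0]}
    - {"translation":[0,0,0.002],"rotation":[0,0,0]}
    - {"translation":[0,0,0.002],"rotation":[0,0,0]}
    - {"translation":[0,0,0.002],"rotation":[0,0,0]}
    - {"translation":[0,0,0.002],"rotation":[0,0,0]}
    - {"translation":[0,0,0.002],"rotation":[0,0,0]}
    - {"translation":[0,0,0.002],"rotation":[0,0,0]}

```text
time_s: 15.88
tool_pos: [0.4533, -0.0283, 0.1389]
tool_rot: [0.449, 0.546, 0.45, -0.546]
ft_force: [-8.1, 0.9, 20.5]
finger_gap: 0.0002
```

Run:
```python
from h import *
s=state(); print(s["tool_pos"],s["ft_force"],s["qd"].round(4))
```

```text
[ 0.45325489 -0.02827566  0.1388675 ] [-8.10689322  0.93677383 20.54747357] [ 0.0006 -0.0008  0.0006  0.0004  0.0007 -0.0002  0.0003]
```

Run:
```python
from h import *
print(job_done()); s=state(); print(s["time_s"],s["tool_pos"],s["ft_force"])
```

```text
the job is handed in; nothing more can be done
None
the job is handed in; nothing more can be done
```

I turned the wing about 61° until it lay in line with the slot. Then I swung the cover down from behind with the closed fingertips, 50 mm to the side of the slot, and handed in at about 16 s with the arm still pressing it. No verdict was reported.

- **Wing:** after release, and with the cover still open, the two cameras put it at 81° and 76.5°. The slot direction is 79°, so it was within about 0.05 rad. With the cover shut, red shows through the slot, but I did not measure the wing angle again.
- **Cover:** the plane fitted from depth gave about −0.002 rad, with the outer face at 124.8 mm against 125 mm when flat. Force rose from 7 to 26 N with only 0.3 mm of travel, so the cover is hard on the frame. I eased off and held steadily at about 20 N downward, with about 8 N sideways from friction.
- **Bottle, tin and offcut:** all measured within 1 mm of their starting places, and the bottle is upright.

No check failed. In the last top view the arm hid the slot, so only the scene camera shows the wing coming through.

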